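Puff the guide clean and hold the probe through it

TASK

First press the spray canister's nozzle cap all the way down and let it spring up again, to puff the guide bush clean. Then take the probe (the rod with a cylindrical grip and a dark ring round its shank) out of its stand and lower it, upright, through the bush above the seated specimen until the dark ring is level with the bush's top, never letting it touch the bush or any other part of the fixture. Finish with the gripper still holding the probe there, still and centred in the bore; leave everything else where it is.

Things in the scene. Friction and masses are not known exactly. Their poses are not given: they have to be found in the camera images.
- fixture: Fixed probing fixture (place, side and yaw vary). Grey base 100 (x) x 240 (y) x 10 mm, origin at the centre of its underside, z up. A guide arm (top 104 mm up, on a column at +x) carries a steel bush at x 0, y -65 mm; under it sits a black specimen disc, diameter 30, top about 31 mm up. At x 0, y +70 mm a spray canister, diameter 45, white cap; the cap is the highest part.
- bore_mouth (a point): Centre of the mouth of the steel guide bush (outside diameter 26 mm, vertical bore of diameter 18 mm, 24 mm long), level with its top, 110 mm above the worktop; axes as the fixture's. Nothing else near the bush is higher than its rim.
- cap_top (a point): Centre of the top face of the canister's nozzle cap (flat top about 22 mm across, cap diameter 26 mm, 18 mm high), 139 mm above the worktop while up; moves with the cap.
- nozzle_cap (a joint): Travel of the nozzle cap, m: 0 up, 0.006 fully down. A spring pushes it up: about 1.8 N at the top, 5.4 N at the bottom; there it meets a hard stop.
- stand: Fixed grey plastic stand (place and yaw vary, in the other half from the fixture), 46 (x) x 116 (y) x 42 mm high, origin at the centre of its underside. Two vertical holes at x 0, y -35 and +35 mm, diameter about 9.5 mm, 34 mm deep (floor 8 mm above the worktop), hold the probe and the ball-headed pin; which is in which varies.
- probe: Loose probe, about 60 g (varies), upright in a hole of the stand, leaning up to 2.5 degrees with play. Origin at the centre of its lower end (tip), z up along it. Steel shank, diameter 8 mm, 0 to 90 mm; ribbed round grip, diameter 18 mm, 90 to 135 mm (take it about 112 mm above the tip); its yaw means nothing. Lift it over 34 mm to clear the hole.
- probe_tip (a point): Centre of the probe's lower end (same point as its origin).
- probe_ring (a point): Point on the probe's axis at the middle of the dark ring (5 mm high band round the shank), 60 mm above the tip.
- ball_pin: The other rod in the stand: same shank of diameter 8 mm but no ring and a ball head of diameter 28 mm (ball centre 95 mm above its lower end, top at 109 mm). Origin at its lower end. To be left alone.
- specimen_5: Loose mounted specimen, green resin disc, diameter 30 mm, 19 mm high, on the worktop in front of the fixture. Bystander. Origin under its centre.
- wrench: Loose steel spanner, 155 mm long, 5 mm thick, lying on the worktop. Bystander. Origin under its centre.
- marker: Loose marker pen, 136 mm long, 17 mm thick, lying on the worktop behind the stand. Bystander. Origin under its centre.
- hex_key: Loose hex key, 83 mm long, 5 mm thick, lying in front of the stand. Bystander. Origin under its centre.
- slide_box: Blue slide box, 62 x 86 x 32 mm, at the left front of the worktop. Bystander. Origin under its centre.
- tape_roll: Roll of tape, diameter 100 mm, 25 mm high, lying at the right front of the worktop. Bystander. Origin under its centre.

How it is judged (in metres and radians):
On the way, in this order (a step that is already met when the one before it is completed fails the run):
1. the nozzle cap is pressed down (at least 4.5 of its 6 mm) (value of joint nozzle_cap above 0.0045 m), for 0.05 s.
2. the nozzle cap has sprung up again, while the probe is still in its stand (value of joint nozzle_cap below 0.0012 m and z of probe_tip in the frame of stand below 0.03 m), for 0.1 s.
3. the probe is lifted clear of its stand in the gripper (z of probe_tip in the frame of stand above 0.046 m and contact force between the fingers and probe above 1 N), for 0.1 s.
At the end, for the whole second after the job is handed in: The gripper holds the probe still and upright (within 0.06 rad) through the guide bush, ring and tip each within 3 mm of the bore axis, the ring's middle within 6 mm of the level of the bush's top, nothing but the fingers carrying it and nothing of the fixture touched by it; the nozzle cap is up (horizontal distance between each of probe_tip, probe_ring and bore_mouth below 0.003 m and z of probe_ring in the frame of bore_mouth between -0.006 and 0.006 m and angle between probe's own z axis and vertical below 0.06 rad and contact force between the fingers and probe above 1 N and contact force between probe and fixture below 0.1 N and linear speed of probe below 0.01 m/s and value of joint nozzle_cap below 0.0012 m); the arm keeps its last pose, push and grip.
It fails at once if the probe touches the guide bush, the seated specimen or any other part of the fixture (contact force between probe and fixture above 0.2 N).
It fails at once if the ball-headed pin or a loose bystander (specimen, spanner, marker, hex key, slide box, tape roll) is moved by more than 20 mm (distance of any of ball_pin, specimen_5, wrench, marker, hex_key, slide_box, tape_roll from where it was at the start of the episode above 0.02 m).
It also fails if it takes over 61 s, if anything falls off the work surface, if the arm or the gripper's body presses on something with over 40 N, if the wrist force passes 120 N, or if a joint passes its speed limit or range.

ROBOT

A 6-joint arm with a two-finger parallel gripper is mounted at the origin on a cart in front of the work surface, level with it; the furniture and walls round the work are solid. World frame = base frame: x ahead of the robot, y to its left, z up, the work surface at z = 0. Lengths are in m, angles in degrees, forces in N, time in s.
With the tool pointing down it reaches from about 0.275 to 1 m from the base axis. Payload 8.4 kg.
Tool frame: the origin (TCP) lies on the centre line of the jaws, within the pads' length; the fingertips stand 8 mm ahead of it and the grasp point (between the pads) lies 11 mm behind it (r.tips_ahead is the distance from the TCP to the fingertips, in m); z points along the fingers, y is the line along which they close (so a half turn about z gives the same grasp; the last joint's range is limited). The gripper opens to 85 mm and grips with 20 to 120 N. Pads are 22 mm wide; open, the fingers measure 114 mm over their backs; the gripper's body (76 mm by 85 mm) begins 54 mm behind the grasp point. The pads swing forward as they close: fully open they stand 13 mm farther back than shut.
Start: joints at [-66.314, 20.225, 93.587, -0, 66.188, -0.138], TCP at [0.252, -0.572, 0.217] pointing down, gripper open.
Joint ranges: [-150.9, 150.9], [-52.94, 120.26], [3.33, 152.33], [-74.26, 254.26], [0, 154.13], [-172.89, 172.89]. Speed limits (degrees/s): [127.2, 127.2, 159.86, 180, 180, 180].

INTERFACE

Orientations are given as a 3x3 rotation matrix whose columns are the frame's x, y, z axes.
In Python, from cell import r gives the robot as it stands.
- The arm moves only by the tool send_rows, never from a script. Its argument "commands" is a list of rows, each an object with "dp": the shift along the tool's x, y, z in units of 25 mm (1.0 is 25 mm), a list of three; "rot": the turn, a rotation vector about the tool's x, y, z in rad, a list of three. A call has 1 to 12 rows; each row shifts and turns the commanded pose from where the row before left it, along the tool's axes as they then stand; what a row does not reach is not made up. A row lasts 1/8 s, in which the tool goes at most 62.5 mm and 10.7 degrees, less where a joint would pass 70% of its speed; a pose out of reach is approached as far as the arm can. A call is refused whole if a number of a shift passes 1 or a number of a turn 0.188, either way. A call with a gripper value outside its range is refused whole. "jaw" is the closure, from -1 (fully open) to 1 (shut), set as the call begins (left out, the last holds). The fingers move at their own pace and stop on an object; "newtons" is the grip in N (left out, the last holds). Time passes only in rows, so rows that do not move let the fingers close. It gives the time, the measured TCP pose, the force, the opening and the grip force at its end, in the units of the state.
- r.observe(): the state, without advancing time (a new reading comes with each control period).
- r.camera(name): name is "side" or "top" or "wrist"; returns the picture (480x640x3 uint8, red, green, blue); there is no depth.
- r.camera_params(name): a dict with "fx", "fy", "cx", "cy" (pixels), "extrinsics" (4x4, takes a point from camera to world coordinates). Camera axes: x right, y down, z forward; pixel columns grow to the right and rows downward; lengths in m; the calibration is good to about 2 mm. A picture is of the moment at which its call begins: read the wrist's pose just before it. camera_params takes no time and is no camera call; for the wrist camera it gives the pose at the moment of the call.
- r.hand_in(): hands the job in; it is judged then, once.
Trained networks look in the newest picture that a camera, given by its name, has taken for a name from the list of things; names that differ only in an ending like _2 or _b are one class to them, and where a whole thing is asked for, a point or a joint stands for the part that bears it (a point fixed in the world has none). Each returns a list of dicts, best first, with "score" (0 to 1); they miss things now and then, are a little off and sometimes report something else, mostly with a low value. They report only what shows in the picture. A call takes as long as a camera call.
- r.recognise(camera, thing): "uv" ([column, row] in pixels, amid what is visible of it).
The state is a dict: "time": time; "q": joint angles; "joint_vel": joint speeds; "joint_torque": joint torques, N m; "ee_pos": TCP position; "ee_rot": TCP orientation; "force": force on the tool from outside, world axes, zero at the start; "torque": the same for the moment, N m; "width": finger opening in m; "gripper_force": force on a finger pad.
Only numpy, scipy, OpenCV 4.12 (cv2) and the standard library are available. Lean on these libraries where they do the work, as an engineer would, in place of code of your own. Each camera call takes 0.05 s, during which the arm holds its last target. There are 200 camera calls.

## Working session

There is one attempt and no reset: what is moved stays moved. The work goes in short steps, Python scripts to look and compute and a tool call to move; the robot and the scene stay as the last step left them, time stands still between calls to the robot, and variables do not carry over. Pictures are saved under pics/ and viewed, at most 10 in all, crops included, and the job is handed in when it is done.

Besides the shell and the picture viewer there is one more tool, called after "Request:" as name(argument=value, ...), one argument or row to a line, values as JSON. send_rows: Moves the arm, as the interface text tells. Its arguments: {"type":"object","properties":{"commands":{"type":"array"},"jaw":{"type":"number"},"newtons":{"type":"number"}},"required":["commands"]}

```bash
mkdir -p pics
python3 - <<'E'
from cell import r
import cv2,numpy as np
o=r.observe();print(o['time'],o['ee_pos'],o['ee_rot'],o['width'])
for c in ['side','top']:
    im=r.camera(c);cv2.imwrite(f'pics/{c}0.png',im[...,::-1])
    p=r.camera_params(c);print(c,p['fx'],p['cx'],p['cy'],np.round(p['extrinsics'],3).tolist())
    for t in ['fixture','bore_mouth','cap_top','nozzle_cap','stand','probe','probe_ring','ball_pin','specimen_5']:
        try:print(t,[(np.round(d['uv'],1).tolist(),round(d['score'],2)) for d in r.recognise(c,t)[:3]])
        except Exception as e:print(t,e)
print(r.observe()['time'])
E
```

```text
0.0 [ 0.25224613 -0.57127469  0.2159533 ] [[ 9.14796492e-01  4.03914666e-01 -5.66792956e-04]
 [ 4.03915064e-01 -9.14795544e-01  1.31660253e-03]
 [ 1.32953997e-05 -1.43335959e-03 -9.99998973e-01]] 0.0850285955227035
side 546.1694030577441 315.3826732303348 236.64499008100566 [[-0.911, -0.163, 0.379, -0.091], [-0.412, 0.311, -0.856, 1.302], [0.022, -0.936, -0.35, 0.639], [0.0, 0.0, 0.0, 1.0]]
fixture [([323.7, 244.0], 0.8), ([290.1, 255.4], 0.31)]
bore_mouth [([322.4, 239.7], 0.75)]
cap_top []
nozzle_cap [([311.8, 220.8], 0.55), ([395.5, 230.7], 0.54)]
stand [([295.7, 277.8], 0.86)]
probe [([305.6, 243.5], 0.49), ([289.6, 254.2], 0.41)]
probe_ring [([301.6, 239.5], 0.68)]
ball_pin [([289.4, 255.6], 0.66)]
specimen_5 []
top 509.9193197587805 329.4789229349273 246.6115397891274 [[-0.003, -0.996, 0.092, 0.358], [-1.0, 0.003, -0.006, 0.019], [0.005, -0.092, -0.996, 1.442], [0.0, 0.0, 0.0, 1.0]]
fixture [([386.9, 233.9], 0.59)]
bore_mouth [([388.9, 236.3], 0.79), ([284.1, 242.0], 0.62), ([202.5, 283.4], 0.18)]
cap_top [([368.9, 221.6], 0.39)]
nozzle_cap [([363.8, 225.1], 0.58)]
stand [([301.4, 244.6], 0.85), ([285.0, 241.2], 0.7)]
probe [([308.4, 241.7], 0.44)]
probe_ring [([204.7, 282.3], 0.57)]
ball_pin [([284.7, 242.2], 0.65)]
specimen_5 []
1.0
```

Run:
```python
import cv2
a=cv2.imread('pics/top0.png');b=cv2.imread('pics/side0.png')
cv2.imwrite('pics/t.png',cv2.resize(a[140:340,180:447],(800,600),interpolation=cv2.INTER_CUBIC))
cv2.imwrite('pics/s.png',cv2.resize(b[150:350,200:467],(800,600),interpolation=cv2.INTER_CUBIC))
```

```text
(no output)
```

View pics/t.png

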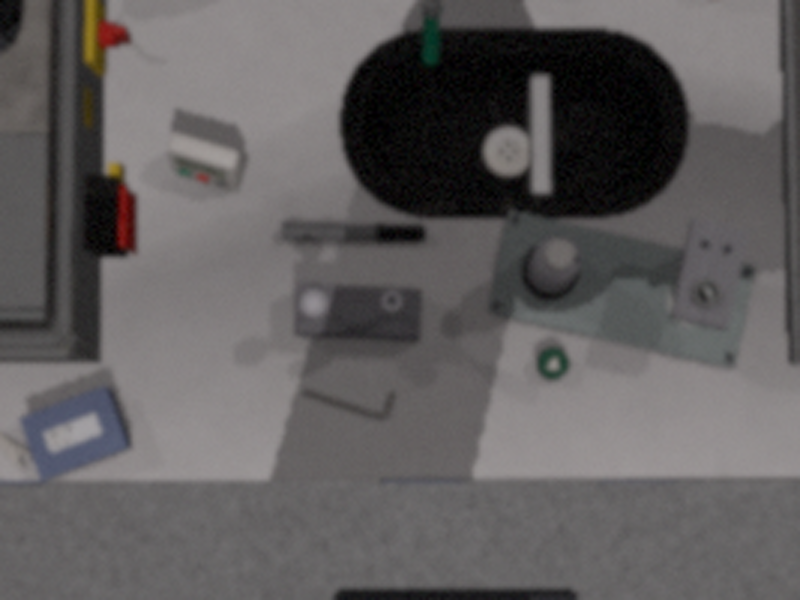

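View pics/s.png

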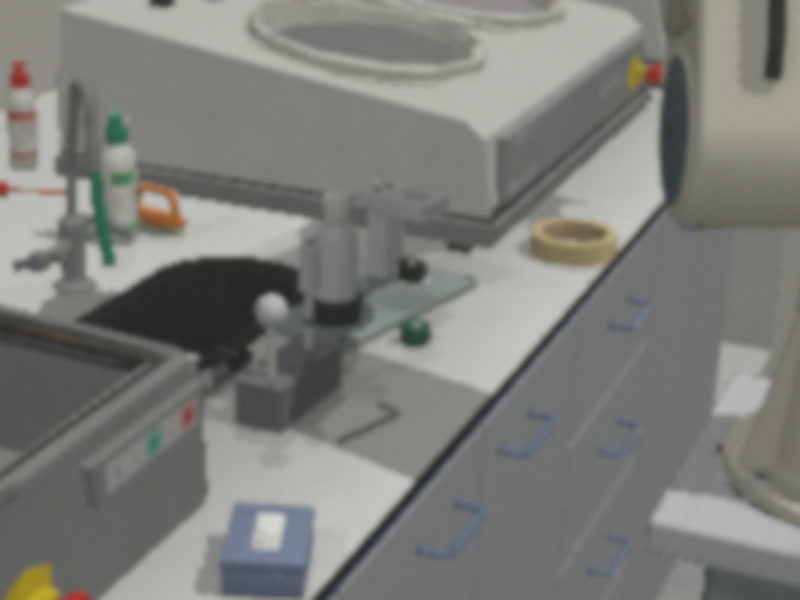

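The top crop shows the ball pin at (314,302), the probe top at (391,299), the cap at (561,250) and the bush at (708,292). In the stand, the probe is the rod on the right, nearer the fixture.

```bash
cat > h.py <<'E'
from cell import r
import numpy as np,cv2
def ray(p,uv,z):
    E=np.array(p['extrinsics']);d=E[:3,:3]@[(uv[0]-p['cx'])/p['fx'],(uv[1]-p['cy'])/p['fy'],1]
    o=E[:3,3];return o+d*(z-o[2])/d[2]
def proj(p,X):
    E=np.array(p['extrinsics']);c=E[:3,:3].T@(np.array(X)-E[:3,3]);return np.array([p['fx']*c[0]/c[2]+p['cx'],p['fy']*c[1]/c[2]+p['cy']])
E
python3 - <<'E'
from h import *
p=r.camera_params('top')
f=lambda u,v:(180+u*267/800,140+v/3)
for n,u,v,z in [('ball',314,302,.103),('probe',391,299,.143),('cap',561,250,.139),('bush',708,292,.110),('green',552,362,.019),('fixNW',515,215,.01),('fixSE',735,360,.01),('fixSW',492,305,.01),('standL',295,338,.042),('standR',420,340,.042),('standTR',420,290,.042)]:
    print(n,np.round(ray(p,f(u,v),z),4))
w=r.camera_params('wrist');o=r.observe()
T=np.eye(4);T[:3,:3]=o['ee_rot'];T[:3,3]=o['ee_pos'];print(np.round(np.linalg.inv(T)@w['extrinsics'],3),w['fx'])
E
```

```text
ball [0.4979 0.1294 0.103 ]
probe [0.4961 0.0603 0.143 ]
cap [ 0.5385 -0.0858  0.139 ]
bush [ 0.505  -0.2169  0.11  ]
green [ 0.4498 -0.086   0.019 ]
fixNW [ 0.5898 -0.0529  0.01  ]
fixSE [ 0.4518 -0.2588  0.01  ]
fixSW [ 0.5043 -0.0306  0.01  ]
standL [0.4711 0.1517 0.042 ]
standR [0.4689 0.0368 0.042 ]
standTR [0.5151 0.0368 0.042 ]
[[-0.    -0.954 -0.301  0.078]
 [ 1.    -0.    -0.     0.001]
 [ 0.    -0.301  0.954 -0.156]
 [ 0.     0.     0.     1.   ]] 342.2323564446249
```

View pics/top0.png

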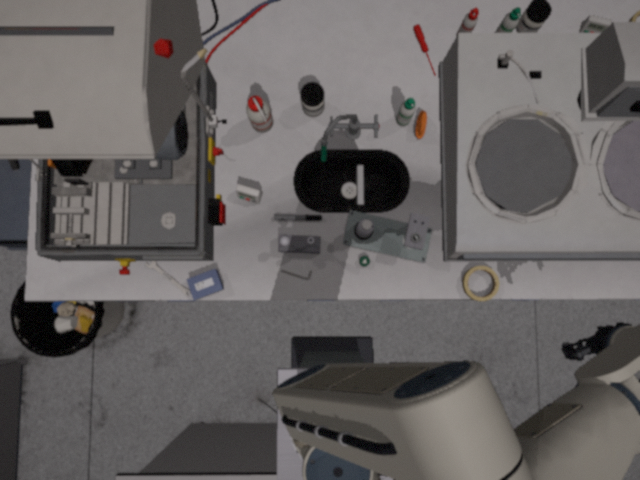

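Run:
```python
import sys
from h import *
print(r.tips_ahead, np.round(r.observe()['force'],2))
```

```text
0.008 [-0.46 -0.09 -0.3 ]
```

The big grinder on the right has its front at x of about 0.46 and its left face at y of about -0.28. I'll stay in front of it and come in from the robot's side.

Request:
send_rows(
  commands=[
    {"dp": [0, 0, 0], "rot": [0, 0, -0.165]},
    {"dp": [0, 0, 0], "rot": [0, 0, -0.165]},
    {"dp": [0, 0, 0], "rot": [0, 0, -0.165]},
    {"dp": [0, 0, 0], "rot": [0, 0, -0.165]},
    {"dp": [0, 0, 0], "rot": [0, 0, -0.165]},
    {"dp": [0, 0, 0], "rot": [0, 0, -0.165]},
    {"dp": [0, 0, 0], "rot": [0, 0, -0.165]},
    {"dp": [0, 0, 0], "rot": [0, 0, 0]},
  ],
  jaw=1,
  newtons=30,
)

```text
time: 2.0
ee_pos: [0.2525, -0.5717, 0.2167]
ee_rot: [[0.001, 1.0, 0.0], [1.0, -0.001, 0.0], [0.0, 0.0, -1.0]]
force: [0.6, -0.4, 0.2]
width: -0.0001
gripper_force: 0.0
```

Request:
send_rows(
  commands=[
    {"dp": [1, 0.2, 0], "rot": [0, 0, 0]},
    {"dp": [1, 0.2, 0], "rot": [0, 0, 0]},
    {"dp": [1, 0.2, 0], "rot": [0, 0, 0]},
    {"dp": [1, 0.2, 0], "rot": [0, 0, 0]},
    {"dp": [1, 0.2, 0], "rot": [0, 0, 0]},
    {"dp": [1, 0.2, 0], "rot": [0, 0, 0]},
    {"dp": [1, 0.2, 0], "rot": [0, 0, 0]},
    {"dp": [1, 0.2, 0], "rot": [0, 0, 0]},
    {"dp": [1, 0.2, 0], "rot": [0, 0, 0]},
    {"dp": [1, 0.2, 0], "rot": [0, 0, 0]},
    {"dp": [1, 0.2, 0], "rot": [0, 0, 0]},
    {"dp": [1, 0.2, 0], "rot": [0, 0, 0]},
  ],
)

```text
time: 3.5
ee_pos: [0.3126, -0.2703, 0.2168]
ee_rot: [[0.001, 1.0, 0.0], [1.0, -0.001, -0.0], [-0.0, 0.0, -1.0]]
force: [0.6, 0.5, -0.5]
width: -0.0002
gripper_force: 0.0
```

Request:
send_rows(
  commands=[
    {"dp": [1, 0.5, 0], "rot": [0, 0, 0]},
    {"dp": [1, 0.5, 0], "rot": [0, 0, 0]},
    {"dp": [1, 0.5, 0], "rot": [0, 0, 0]},
    {"dp": [1, 0.5, 0], "rot": [0, 0, 0]},
    {"dp": [0.8, 0.5, 0], "rot": [0, 0, 0]},
    {"dp": [0, 1, 0], "rot": [0, 0, 0]},
    {"dp": [0, 1, 0], "rot": [0, 0, 0]},
    {"dp": [0, 1, 0], "rot": [0, 0, 0]},
    {"dp": [0, 1, 0], "rot": [0, 0, 0]},
    {"dp": [0, 1, 0], "rot": [0, 0, 0]},
    {"dp": [0, 0.8, 0], "rot": [0, 0, 0]},
    {"dp": [0, 0, 0], "rot": [0, 0, 0]},
  ],
)

```text
time: 5.0
ee_pos: [0.5206, -0.1511, 0.2165]
ee_rot: [[0.0, 1.0, 0.0], [1.0, -0.0, 0.0], [0.0, 0.0, -1.0]]
force: [-0.8, 0.2, 0.0]
width: -0.0002
gripper_force: 0.0
```

```bash
cat >> h.py <<'E'
def look(name,things,fn):
    o=r.observe();im=r.camera(name);p=r.camera_params(name);cv2.imwrite(fn,im[...,::-1])
    print(np.round(o['ee_pos'],4),o['time'])
    for t,z in things:
        for d in r.recognise(name,t)[:2]: print(t,round(d['score'],2),np.round(d['uv'],1),np.round(ray(p,d['uv'],z),4))
    return im,p
E
python3 - <<'E'
from h import *
im,p=look('wrist',[('cap_top',.139),('nozzle_cap',.13),('bore_mouth',.11)],'pics/w1.png')
for X in [(.5385,-.0858,.139),(.505,-.2169,.11)]:print(proj(p,X))
E
```

```text
[ 0.5206 -0.1511  0.2165] 5.0
cap_top 0.59 [337.5 142.7] [ 0.5353 -0.0835  0.139 ]
nozzle_cap 0.95 [334.6 142.9] [ 0.5339 -0.0839  0.13  ]
bore_mouth 0.63 [320.6 192.9] [ 0.5248 -0.122   0.11  ]
[342.21910143 146.32119797]
[297.05026125 302.80489974]
```

View pics/w1.png

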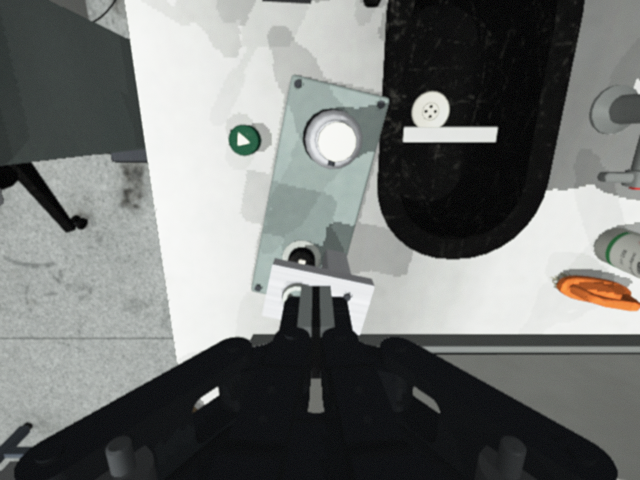

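The picture shows the cap top at (339,142) and the bush at about (295,290), partly hidden by the fingers. I'll go over the cap next.

Request:
send_rows(
  commands=[
    {"dp": [0.89, 0.22, 0.5], "rot": [0, 0, 0]},
    {"dp": [0.89, 0.22, 0.5], "rot": [0, 0, 0]},
    {"dp": [0.88, 0.22, 0.6], "rot": [0, 0, 0]},
    {"dp": [0, 0, 0.6], "rot": [0, 0, 0]},
    {"dp": [0, 0, 0], "rot": [0, 0, 0]},
    {"dp": [0, 0, 0], "rot": [0, 0, 0]},
  ],
)

```text
time: 5.95
ee_pos: [0.5364, -0.086, 0.1621]
ee_rot: [[0.001, 1.0, 0.0], [1.0, -0.001, -0.0], [-0.0, 0.0, -1.0]]
force: [0.5, 0.2, -0.1]
width: -0.0002
gripper_force: 0.0
```

Run:
```python
from h import *
im,p=look('wrist',[('cap_top',.139),('nozzle_cap',.135),('bore_mouth',.11)],'pics/w2.png')
look('side',[('nozzle_cap',.135)],'pics/s2.png')
s=cv2.imread('pics/s2.png')[150:300,220:420]
a=np.hstack([cv2.resize(im[...,::-1],(400,300)),cv2.resize(s,(400,300))]);cv2.imwrite('pics/c2.png',a)
```

```text
[ 0.5364 -0.086   0.1621] 5.95
cap_top 0.76 [315.3 261.3] [ 0.5378 -0.0808  0.139 ]
nozzle_cap 0.92 [311.5 260.4] [ 0.5356 -0.0818  0.135 ]
nozzle_cap 0.7 [361.7  35.2] [0.5599 0.0326 0.135 ]
bore_mouth 0.7 [304.2 233.1] [ 0.5307 -0.073   0.11  ]
[ 0.5367 -0.0857  0.1622] 6.15
nozzle_cap 0.55 [308.8 214.3] [ 0.5496 -0.0926  0.135 ]
```

View pics/c2.png

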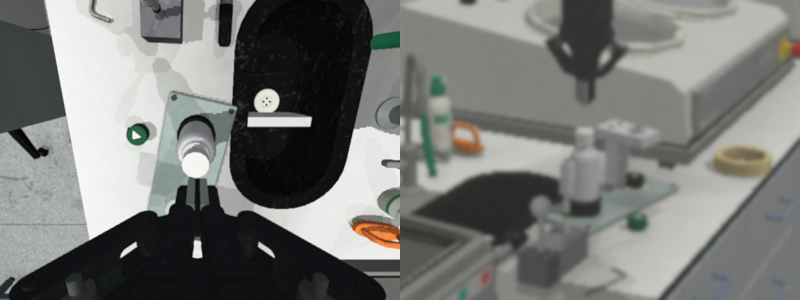

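The side view shows the closed tips in line over the cap. I'll press.

Request:
send_rows(
  commands=[
    {"dp": [0.07, 0, 0.3], "rot": [0, 0, 0]},
    {"dp": [0, 0, 0.2], "rot": [0, 0, 0]},
    {"dp": [0, 0, 0.1], "rot": [0, 0, 0]},
    {"dp": [0, 0, 0.1], "rot": [0, 0, 0]},
    {"dp": [0, 0, 0.08], "rot": [0, 0, 0]},
    {"dp": [0, 0, 0], "rot": [0, 0, 0]},
  ],
)

```text
time: 7.0
ee_pos: [0.5364, -0.0835, 0.1421]
ee_rot: [[0.0, 1.0, -0.0], [1.0, -0.0, 0.0], [0.0, -0.0, -1.0]]
force: [-0.4, -0.2, 0.6]
width: 0.0003
gripper_force: 0.0
```

Request:
send_rows(
  commands=[
    {"dp": [0, 0, 0.04], "rot": [0, 0, 0]},
    {"dp": [0, 0, 0.02], "rot": [0, 0, 0]},
    {"dp": [0, 0, 0], "rot": [0, 0, 0]},
  ],
)

```text
time: 7.38
ee_pos: [0.5364, -0.0835, 0.1407]
ee_rot: [[0.0, 1.0, -0.0], [1.0, -0.0, 0.0], [0.0, -0.0, -1.0]]
force: [-0.6, 0.7, -0.3]
width: 0.0
gripper_force: 0.0
```

No force yet where about 5 N was expected, so I'll look.

Run:
```python
from h import *
im,p=look('wrist',[('cap_top',.133),('nozzle_cap',.133)],'pics/w3.png')
look('side',[],'pics/s3.png')
s=cv2.imread('pics/s3.png')[160:260,260:393]
print(np.round(r.observe()['force'],2))
a=np.hstack([cv2.resize(im[180:380,190:457,::-1],(400,300),interpolation=2),cv2.resize(s,(400,300),interpolation=2)]);cv2.imwrite('pics/c3.png',a)
ps=r.camera_params('side');f=lambda X:((proj(ps,X)-[260,160])*3).round(1)
print('tip',f((.5364,-.0835,.1327)),'cap',f((.5364,-.0835,.139)))
```

```text
[ 0.5364 -0.0835  0.1407] 7.375
cap_top 0.87 [313.5 270.9] [ 0.5367 -0.0775  0.133 ]
cap_top 0.49 [256.9  35.5] [0.5129 0.0305 0.133 ]
nozzle_cap 0.61 [312.7 272.9] [ 0.5363 -0.0786  0.133 ]
[ 0.5365 -0.0835  0.1407] 7.525
[-0.1  -0.13 -0.03]
tip [154.7 169.7] cap [154.8 163.6]
```

View pics/c3.png

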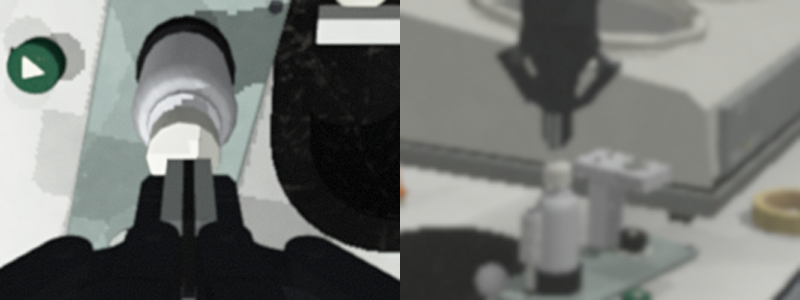

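Run:
```python
from h import *
p=r.camera_params('wrist');o=r.observe();R=np.array(o['ee_rot']);t=np.array(o['ee_pos'])
for z in (.008,-.002,-.012):print(z,[proj(p,t+R@[x,0,z]).round(1).tolist() for x in (.011,0,-.011)])
for X in [(.5364,-.085,.139),(.5364,-.072,.139),(.5364,-.072,.121),(.5364,-.0635,.11)]:print(proj(p,X).round(1))
```

```text
0.008 [[313.0, 261.7], [313.1, 281.2], [313.1, 300.0]]
-0.002 [[312.9, 269.2], [312.9, 289.7], [313.0, 309.4]]
-0.012 [[312.7, 277.7], [312.8, 299.3], [312.9, 319.9]]
[312.9 289.1]
[312.8 265.4]
[313.1 252.9]
[313.1 232.3]
```

Both views put the shut tips about 15–20 mm higher than nominal. I'll feel my way down.

Request:
send_rows(
  commands=[
    {"dp": [0, 0, 0.1], "rot": [0, 0, 0]},
    {"dp": [0, 0, 0.1], "rot": [0, 0, 0]},
    {"dp": [0, 0, 0], "rot": [0, 0, 0]},
  ],
)

```text
time: 7.95
ee_pos: [0.5362, -0.0835, 0.1354]
ee_rot: [[0.0, 1.0, -0.001], [1.0, -0.0, 0.0], [0.0, -0.001, -1.0]]
force: [-1.0, 0.7, -0.3]
width: 0.0003
gripper_force: 0.0
```

Request:
send_rows(
  commands=[
    {"dp": [0, 0, 0.1], "rot": [0, 0, 0]},
    {"dp": [0, 0, 0.1], "rot": [0, 0, 0]},
    {"dp": [0, 0, 0], "rot": [0, 0, 0]},
  ],
)

```text
time: 8.32
ee_pos: [0.5362, -0.0835, 0.1304]
ee_rot: [[0.0, 1.0, -0.0], [1.0, -0.0, 0.0], [0.0, -0.0, -1.0]]
force: [-0.1, -0.5, -0.5]
width: -0.0002
gripper_force: 0.0
```

Request:
send_rows(
  commands=[
    {"dp": [0, 0, 0.1], "rot": [0, 0, 0]},
    {"dp": [0, 0, 0], "rot": [0, 0, 0]},
  ],
)

```text
time: 8.57
ee_pos: [0.5363, -0.0835, 0.128]
ee_rot: [[-0.0, 1.0, -0.0], [1.0, 0.0, 0.0], [0.0, -0.0, -1.0]]
force: [-1.5, -0.2, -0.4]
width: -0.0002
gripper_force: 0.0
```

Request:
send_rows(
  commands=[
    {"dp": [0, 0, 0.1], "rot": [0, 0, 0]},
    {"dp": [0, 0, 0.1], "rot": [0, 0, 0]},
    {"dp": [0, 0, 0], "rot": [0, 0, 0]},
  ],
)

```text
time: 8.95
ee_pos: [0.5366, -0.0835, 0.1232]
ee_rot: [[-0.0, 1.0, 0.0], [1.0, 0.0, -0.0], [-0.0, 0.0, -1.0]]
force: [-0.6, -0.1, 2.5]
width: -0.0002
gripper_force: 1.2
```

Run:
```python
from h import *
im,p=look('wrist',[],'pics/w4.png')
look('side',[],'pics/s4.png')
s=cv2.imread('pics/s4.png')[160:260,260:393]
print(np.round(r.observe()['force'],2))
a=np.hstack([cv2.resize(im[180:380,190:457,::-1],(400,300),interpolation=2),cv2.resize(s,(400,300),interpolation=2)]);cv2.imwrite('pics/c4.png',a)
```

```text
[ 0.5366 -0.0835  0.1232] 8.95
[ 0.5365 -0.0835  0.1233] 9.0
[-0.28 -0.49  2.58]
```

View pics/c4.png

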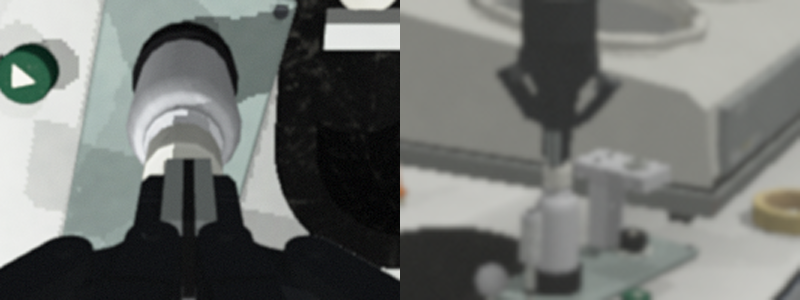

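Contact: 2.5 N with TCP z at 0.1232. So the tips really sit about 15 mm behind the reported TCP, which I'll carry into the grasp. I'll finish the press now.

Request:
send_rows(
  commands=[
    {"dp": [0, 0, 0.1], "rot": [0, 0, 0]},
    {"dp": [0, 0, 0.09], "rot": [0, 0, 0]},
    {"dp": [0, 0, 0], "rot": [0, 0, 0]},
    {"dp": [0, 0, 0], "rot": [0, 0, 0]},
  ],
)

```text
time: 9.55
ee_pos: [0.5366, -0.0835, 0.1186]
ee_rot: [[-0.0, 1.0, 0.0], [1.0, 0.0, -0.0], [-0.0, 0.0, -1.0]]
force: [-1.1, -0.4, 5.9]
width: 0.0003
gripper_force: 2.6
```

Request:
send_rows(
  commands=[
    {"dp": [0, 0, 0.04], "rot": [0, 0, 0]},
    {"dp": [0, 0, 0], "rot": [0, 0, 0]},
    {"dp": [0, 0, 0], "rot": [0, 0, 0]},
  ],
)

```text
time: 9.93
ee_pos: [0.5367, -0.0835, 0.1183]
ee_rot: [[-0.0, 1.0, 0.001], [1.0, 0.0, -0.0], [-0.0, 0.001, -1.0]]
force: [-4.5, -0.2, 14.4]
width: -0.0002
gripper_force: 7.0
```

Hard stop reached at 14 N. I'll release upwards, open the jaws and go view the bush.

Request:
send_rows(
  commands=[
    {"dp": [0, 0, -0.3], "rot": [0, 0, 0]},
    {"dp": [0, 0, -0.7], "rot": [0, 0, 0]},
    {"dp": [0, 0, -1], "rot": [0, 0, 0]},
    {"dp": [0, 0, -1], "rot": [0, 0, 0]},
    {"dp": [-0.7, -0.2, -0.8], "rot": [0, 0, 0]},
    {"dp": [-0.9, -0.3, 0], "rot": [0, 0, 0]},
    {"dp": [-0.9, -0.3, 0], "rot": [0, 0, 0]},
    {"dp": [-0.9, -0.3, 0], "rot": [0, 0, 0]},
    {"dp": [-0.8, -0.2, 0], "rot": [0, 0, 0]},
    {"dp": [0, 0, 0], "rot": [0, 0, 0]},
    {"dp": [0, 0, 0], "rot": [0, 0, 0]},
  ],
  jaw=-1,
)

```text
time: 11.3
ee_pos: [0.504, -0.1881, 0.2127]
ee_rot: [[0.0, 1.0, 0.0], [1.0, -0.0, 0.0], [0.0, 0.0, -1.0]]
force: [-0.5, 0.1, 0.4]
width: 0.0854
gripper_force: 0.0
```

Run:
```python
from h import *
print(np.round(r.observe()['force'],2),r.observe()['width'])
im,p=look('wrist',[('bore_mouth',.11),('cap_top',.139)],'pics/w5.png')
a=cv2.resize(im[180:480,120:520,::-1],(800,600),interpolation=2);cv2.imwrite('pics/c5.png',a)
```

```text
[-0.49  0.14  0.42] 0.0854066682875908
[ 0.504  -0.1881  0.2127] 11.3
bore_mouth 0.7 [337.4 169.5] [ 0.5217 -0.1405  0.11  ]
bore_mouth 0.64 [257.5 100.8] [ 0.4645 -0.0927  0.11  ]
cap_top 0.97 [363.5  80.2] [ 0.5349 -0.0831  0.139 ]
```

View pics/c5.png

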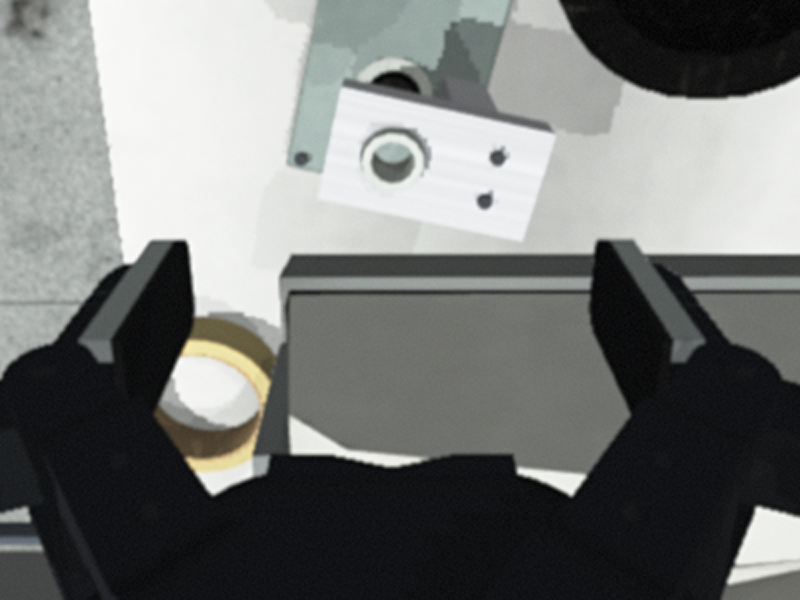

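The bush is clear: outer rim centred at crop (394,159), i.e. full-image (317,259.5). The cap has sprung up (no load on the tool).

Run:
```python
from h import *
p=r.camera_params('wrist')
im=cv2.imread('pics/w5.png')
g=cv2.cvtColor(im,cv2.COLOR_BGR2GRAY)
print(ray(p,(316.9,259.3),.11),ray(p,(316.5,258.6),.11))
t=r.camera_params('top');print(proj(t,(.505,-.2169,.11)))
# predicted rim outline in crop
for R in (.009,.013):
  for c in [(.5035,-.2175),]:
    q=np.array([proj(p,(c[0]+R*np.cos(a),c[1]+R*np.sin(a),.11)) for a in np.linspace(0,6.28,60)])
    q=(q-[120,180])*2;print(R,c,q.min(0).round(),q.max(0).round())
```

```text
[ 0.5065566  -0.21220254  0.11      ] [ 0.50623171 -0.21159633  0.11      ]
[416.31323028 237.34845638]
0.009 (0.5035, -0.2175) [364. 150.] [408. 191.]
0.013 (0.5035, -0.2175) [354. 141.] [418. 200.]
```

Request:
send_rows(
  commands=[
    {"dp": [0.5, 0, 0], "rot": [0, 0, 0]},
    {"dp": [1, 0, 0], "rot": [0, 0, 0]},
    {"dp": [1, 0, 0], "rot": [0, 0, 0]},
    {"dp": [1, 0, 0], "rot": [0, 0, 0]},
    {"dp": [1, 0, 0], "rot": [0, 0, 0]},
    {"dp": [1, -0.1, 0], "rot": [0, 0, 0]},
    {"dp": [1, -0.1, 0.3], "rot": [0, 0, 0]},
    {"dp": [1, -0.1, 0.3], "rot": [0, 0, 0]},
    {"dp": [0.8, 0, 0.2], "rot": [0, 0, 0]},
    {"dp": [0.6, 0, 0], "rot": [0, 0, 0]},
    {"dp": [0, 0, 0], "rot": [0, 0, 0]},
    {"dp": [0, 0, 0], "rot": [0, 0, 0]},
  ],
)

```text
time: 12.95
ee_pos: [0.4966, 0.0338, 0.1927]
ee_rot: [[-0.0, 1.0, 0.0], [1.0, 0.0, -0.0], [-0.0, 0.0, -1.0]]
force: [-0.6, -0.4, 0.2]
width: 0.0853
gripper_force: 0.0
```

Run:
```python
from h import *
im,p=look('wrist',[('probe',.143),('probe_ring',.068),('ball_pin',.103),('stand',.042)],'pics/w6.png')
a=cv2.resize(im[130:430,120:520,::-1],(800,600),interpolation=2);cv2.imwrite('pics/c6.png',a)
for X in [(.496,.0603,.143),(.496,.0603,.008),(.496,.0603,.042)]:print((proj(p,X)-[120,130])*2)
```

```text
[0.4966 0.0338 0.1927] 12.95
probe 0.86 [311.2 203.6] [0.4952 0.0663 0.143 ]
probe_ring 0.82 [312.3 206.8] [0.4952 0.0477 0.068 ]
ball_pin 0.84 [316.   95.5] [0.4982 0.1311 0.103 ]
ball_pin 0.22 [367.9 385.6] [ 0.5436 -0.1039  0.103 ]
stand 0.74 [399.1 130.4] [0.5695 0.1087 0.042 ]
[384.95376887 166.18369401]
[387.07553071 102.58443178]
[386.7084422  113.58781474]
```

View pics/c6.png

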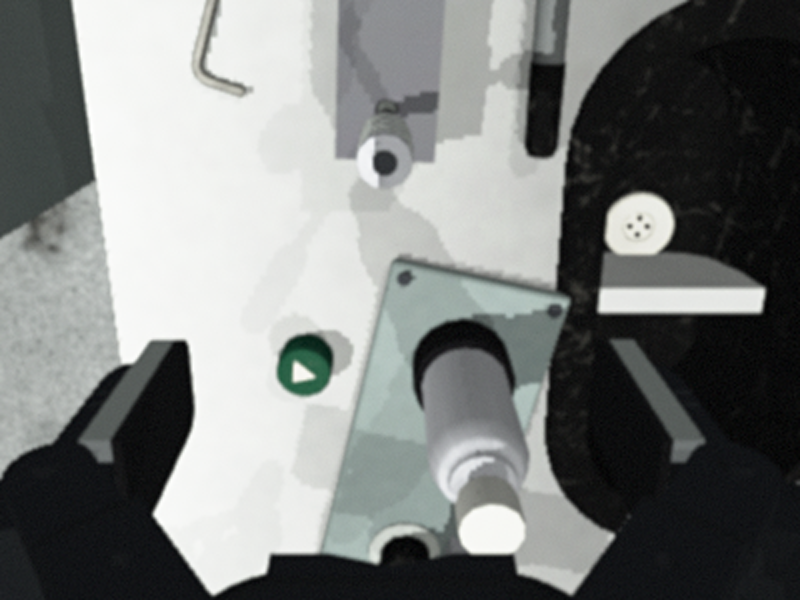

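The probe top is at crop (385,162), where the top camera predicted it to about 1 mm. I'll move over it and descend.

Request:
send_rows(
  commands=[
    {"dp": [0.6, 0, 0], "rot": [0, 0, 0]},
    {"dp": [0.53, 0, 0], "rot": [0, 0, 0]},
    {"dp": [0, 0, 0], "rot": [0, 0, 0]},
    {"dp": [0, 0, 0.7], "rot": [0, 0, 0]},
    {"dp": [0, 0, 0.7], "rot": [0, 0, 0]},
    {"dp": [0, 0, 0.7], "rot": [0, 0, 0]},
    {"dp": [0, 0, 0.7], "rot": [0, 0, 0]},
    {"dp": [0, 0, 0.7], "rot": [0, 0, 0]},
    {"dp": [0, 0, 0.5], "rot": [0, 0, 0]},
    {"dp": [0, 0, 0.25], "rot": [0, 0, 0]},
    {"dp": [0, 0, 0], "rot": [0, 0, 0]},
  ],
)

```text
time: 14.58
ee_pos: [0.4964, 0.0622, 0.086]
ee_rot: [[-0.0, 1.0, -0.0], [1.0, 0.0, -0.0], [-0.0, -0.0, -1.0]]
force: [-1.0, -0.2, 0.1]
width: 0.0853
gripper_force: 0.0
```

Run:
```python
from h import *
print(np.round(r.observe()['force'],2))
im,p=look('wrist',[('probe',.143)],'pics/w7.png')
look('side',[],'pics/s7.png')
s=cv2.imread('pics/s7.png')[180:300,230:390]
a=np.hstack([cv2.resize(im[::,::,::-1],(400,300),interpolation=2),cv2.resize(s,(400,300),interpolation=2)]);cv2.imwrite('pics/c7.png',a)
```

```text
[-1.03 -0.18  0.14]
[0.4964 0.0622 0.086 ] 14.575
probe 0.71 [311.7 330.9] [0.4966 0.074  0.143 ]
[0.4968 0.0623 0.0866] 14.675
```

View pics/c7.png

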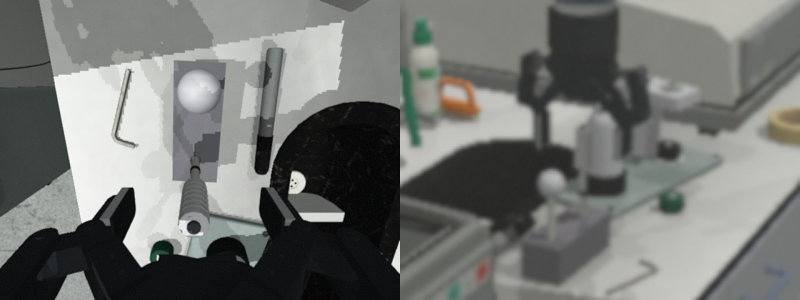

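The probe sits between the open fingers, its top at about (310,365) in the full wrist image. I'll check y numerically before closing.

Run:
```python
from h import *
p=r.camera_params('wrist')
print(ray(p,(310,365),.143)); print(proj(p,(.4964,.0622,.143)))
print(ray(p,(310,275),.042))
# vertical grip silhouettes: dark top recess location
g=cv2.cvtColor(cv2.imread('pics/w7.png'),cv2.COLOR_BGR2GRAY)
print(g[340:390:3,290:332:3])
```

```text
[0.49615536 0.0602491  0.143     ]
[310.68000215 360.25570798]
[0.49467615 0.0496612  0.042     ]
[[ 81  84  94 104 121 137 147 148 139 131 120 101  93  92]
 [ 79  94 137 150 153 151 151 149 151 152 158 142 105  91]
 [ 92 138 146 149 125 137 151 151 150 149 154 153 149 112]
 [137 149 150 150 147 151 150 152 150 155 154 154 154 154]
 [191 189 178 167 166 137  94 106 136 151 152 155 152 153]
 [235 233 229 212 139  31  29  29  30  99 153 155 154 154]
 [230 231 234 164  33  43  46  43  41  30 127 151 155 156]
 [232 231 233 113  44  47  50  46  48  45  61 153 154 157]
 [232 230 235  93  45  48  47  46  47  52  55 156 154 152]
 [207 232 232 141  45  44  47  46  49  51  81 154 152 155]
 [147 234 231 215  76  76  43  44  46  53 136 160 153 153]
 [200 230 229 231 204  96  63  57  82 198 234 234 156 152]
 [212 210 203 211 204 203 190 188 212 213 217 202 152 154]
 [208 210 220 199 170 142 146 149 153 153 150 155 155 156]
 [210 211 213 207 192 134 168 178 179 175 156 157 154 154]
 [211 209 210 208 181 126 172 178 179 174 155 154 153 154]
 [211 209 210 188 173 138 175 176 175 175 153 153 154 152]]
```

Request:
send_rows(
  commands=[
    {"dp": [0, 0, 0], "rot": [0, 0, 0]},
    {"dp": [0, 0, 0], "rot": [0, 0, 0]},
    {"dp": [0, 0, 0], "rot": [0, 0, 0]},
    {"dp": [0, 0, 0], "rot": [0, 0, 0]},
    {"dp": [0, 0, 0], "rot": [0, 0, 0]},
    {"dp": [0, 0, 0], "rot": [0, 0, 0]},
    {"dp": [0, 0, 0], "rot": [0, 0, 0]},
    {"dp": [0, 0, 0], "rot": [0, 0, 0]},
  ],
  jaw=1,
  newtons=60,
)

```text
time: 15.72
ee_pos: [0.4961, 0.0622, 0.0863]
ee_rot: [[0.0, 1.0, -0.001], [1.0, -0.0, -0.0], [-0.0, -0.001, -1.0]]
force: [-2.9, 0.3, 6.7]
width: 0.0163
gripper_force: 58.3
```

Request:
send_rows(
  commands=[
    {"dp": [0, 0, -0.1], "rot": [0, 0, 0]},
    {"dp": [0, 0, -0.3], "rot": [0, 0, 0]},
    {"dp": [0, 0, -0.4], "rot": [0, 0, 0]},
    {"dp": [0, 0, -0.4], "rot": [0, 0, 0]},
    {"dp": [0, 0, -0.5], "rot": [0, 0, 0]},
    {"dp": [0, 0, -0.5], "rot": [0, 0, 0]},
    {"dp": [0, 0, -0.5], "rot": [0, 0, 0]},
    {"dp": [0, 0, -0.5], "rot": [0, 0, 0]},
    {"dp": [0, 0, 0], "rot": [0, 0, 0]},
    {"dp": [0, 0, 0], "rot": [0, 0, 0]},
  ],
)

```text
time: 16.98
ee_pos: [0.4962, 0.0622, 0.166]
ee_rot: [[-0.0, 1.0, -0.0], [1.0, 0.0, -0.0], [-0.0, -0.0, -1.0]]
force: [0.4, -0.0, -0.6]
width: 0.0164
gripper_force: 58.5
```

Lifted 80 mm with a firm grip. I'll raise it so the tip clears the cap, then go above the bush.

Request:
send_rows(
  commands=[
    {"dp": [0, 0, -0.8], "rot": [0, 0, 0]},
    {"dp": [0, 0, -0.8], "rot": [0, 0, 0]},
    {"dp": [0, 0, -0.8], "rot": [0, 0, 0]},
    {"dp": [0, 0, -0.6], "rot": [0, 0, 0]},
    {"dp": [0, 0, -0.2], "rot": [0, 0, 0]},
    {"dp": [0, 0, 0], "rot": [0, 0, 0]},
  ],
)

```text
time: 17.73
ee_pos: [0.4963, 0.0622, 0.2459]
ee_rot: [[0.0, 1.0, -0.0], [1.0, -0.0, -0.0], [-0.0, -0.0, -1.0]]
force: [-0.1, -0.2, -1.1]
width: 0.0167
gripper_force: 58.5
```

Request:
send_rows(
  commands=[
    {"dp": [-0.6, 0, 0], "rot": [0, 0, 0]},
    {"dp": [-1, 0, 0], "rot": [0, 0, 0]},
    {"dp": [-1, 0, 0], "rot": [0, 0, 0]},
    {"dp": [-1, 0.1, 0], "rot": [0, 0, 0]},
    {"dp": [-1, 0.1, 0], "rot": [0, 0, 0]},
    {"dp": [-1, 0.1, 0], "rot": [0, 0, 0]},
    {"dp": [-1, 0.1, 0], "rot": [0, 0, 0]},
    {"dp": [-1, 0, 0], "rot": [0, 0, 0]},
    {"dp": [-1, 0, 0], "rot": [0, 0, 0]},
    {"dp": [-1, 0, 0], "rot": [0, 0, 0]},
    {"dp": [-0.9, 0, 0], "rot": [0, 0, 0]},
    {"dp": [-0.5, 0, 0], "rot": [0, 0, 0]},
  ],
)

```text
time: 19.23
ee_pos: [0.5057, -0.2143, 0.2455]
ee_rot: [[0.001, 1.0, -0.001], [1.0, -0.001, 0.0], [0.0, -0.001, -1.0]]
force: [-0.3, -1.0, -0.8]
width: 0.0164
gripper_force: 58.5
```

Request:
send_rows(
  commands=[
    {"dp": [0, 0, 0], "rot": [0, 0, 0]},
    {"dp": [0, 0, 0], "rot": [0, 0, 0]},
  ],
)

```text
time: 19.48
ee_pos: [0.5062, -0.2123, 0.246]
ee_rot: [[-0.0, 1.0, -0.0], [1.0, 0.0, 0.0], [0.0, -0.0, -1.0]]
force: [-0.2, -0.1, -0.7]
width: 0.0164
gripper_force: 58.5
```

Run:
```python
from h import *
o=r.observe();print(o['ee_pos'],o['width'],np.round(o['force'],2))
for c in ('wrist','side'):
    im,p=look(c,[('probe',.2),('probe_ring',.22),('bore_mouth',.11),('probe_tip',.16)],f'pics/{c}8.png')
    x,y=o['ee_pos'][:2]
    print({z:proj(p,(x,y,z)).round(1).tolist() for z in (.165,.225,.255,.30)},'bush',proj(p,(.505,-.2155,.11)).round(1))
    np.set_printoptions(linewidth=250)
    g=cv2.cvtColor(im,cv2.COLOR_RGB2GRAY)
    q=proj(p,(x,y,.19)).astype(int)
    if c=='side':
        print(q); print(g[q[1]-50:q[1]+40:3,q[0]-14:q[0]+16])
    else: print(g[150:330:7,280:350:3])
```

```text
[ 0.50622499 -0.21229554  0.24597105] 0.016417379322257484 [-0.21 -0.15 -0.67]
[ 0.5062 -0.2123  0.246 ] 19.475
probe 0.87 [315.2 329. ] [ 0.5074 -0.2651  0.2   ]
probe_ring 0.57 [317.  327.1] [ 0.5085 -0.2511  0.22  ]
bore_mouth 0.57 [334.4 139.8] [ 0.5231 -0.1443  0.11  ]
probe_tip 0.73 [316.9 325.5] [ 0.5088 -0.2874  0.16  ]
{0.165: [313.6, 239.0], 0.225: [313.1, 271.6], 0.255: [312.7, 296.5], 0.3: [311.6, 356.0]} bush [312.6 223.4]
[[162 153 153 147 149 150 150 151 150 148 148 152 149 152 152 164 164 162 162 160 157 163 165 186]
 [146 152 147 148 150 152 149 155 158 156 155 151 150 152 162 163 161 166 165 163 163 163 178 183]
 [162 153 151 150 149 149 151 154 152 152 152 153 157 164 164 164 165 162 163 164 158 146 134 115]
 [153 151 153 152 151 147 151 153 149 159 163 164 165 162 164 167 162 161 164 165  92  94 113 116]
 [172 172 170 169 169 159 159 163 161 158 160 162 161 162 163 162 164 163 164 150  91  95  94 102]
 [176 173 176 174 117 131 141 161 205 214 215 216 220 195 191 166 144 159 148  95  94  95  96  96]
 [174 174 175 226 240 240 240 238 238 237 234 204 167 128  96 109 
[... 5313 characters left out ...]
143 137 133 132 131 129 129 128 129 129 128 128 129 128 128 128 129 129 129 129 129]
 [150 142 156 172 176 172 174 178 181 178 171 165 155 142 132 131 138 145 145 145 145 142 135 132 131 129 130 129 129 129]
 [121 128 136 142 148 155 162 166 169 168 162 151 143 140 142 146 150 157 166 176 179 176 171 164 156 145 135 129 129 129]
 [114 115 115 116 116 117 118 118 119 121 123 126 129 134 140 145 151 153 152 150 146 144 142 142 140 136 129 126 127 128]
 [118 117 117 116 114 110 109 109 110 112 114 115 114 115 119 121 127 135 138 135 130 126 120 114 107 101  95  92  90  91]
 [120 119 119 118 115 110 106 106 105 105 103  96  93  93  94  95  95  97  95  94  92  92  91  92  92  92  93  93  95  96]]
```

Probe is upright above the bush. I'll measure bush rim and probe tip in the same wrist image numerically, since calibration errors mostly cancel there.

Run:
```python
from h import *
np.set_printoptions(linewidth=300)
g=cv2.imread('pics/wrist8.png',0)
print('    cols 296..334');
for v in range(200,250): print(v,' '.join('%3d'%x for x in g[v,296:335]))
```

```text
cols 296..334
200 236 236 237 237 237 237 236 237 237 237 237 237 237 237 237 237 236 236 236 235 234 235 234 234 235 234 235 235 236 237 237 237 238 237 236 237 236 236 236
201 235 235 236 236 236 237 236 236 236 236 237 236 238 236 237 237 238 237 237 237 236 235 236 236 235 234 233 234 234 235 235 235 236 236 236 237 237 237 237
202 235 235 235 234 235 236 234 234 235 236 236 236 236 237 236 236 236 237 238 237 237 236 236 236 236 235 236 235 235 234 234 234 234 234 234 234 235 235 237
203 237 237 235 236 235 236 233 232 231 231 231 232 232 233 233 234 233 233 233 234 233 233 234 236 236 237 236 236 236 237 235 236 234 235 234 234 233 234 234
204 238 237 237 238 236 237 235 230 225 224 223 224 223 225 225 225 222 222 220 220 224 226 228 233 237 238 236 237 237 236 236 236 235 236 235 235 235 234 233
205 240 239 240 239 238 238 237 232 226 219 220 218 214 210 205 198 193 186 185 193 200 205 211 223 235 236 237 236 235 236 237 236 236 236 236 235 236 236 235
206 241 241 241 240 240 239 237 233 228 222 214 206 194 181 164 153 141 131 132 144 156 164 175 191 211 219 223 225 230 234 23
[... 6213 characters left out ...]
 175 234 240 238 237 239 237 238 238 239 238 238 238 238 238
246 217 218 216 216 215 216 216 218 221 221 224 227 217 175 129 111 103 103  99 100  99 101  94 110 174 236 241 239 238 237 237 238 238 237 237 238 236 238 238
247 219 217 215 217 215 215 214 214 214 214 214 216 206 167 128 109 105 100  99 100  99 100  95 106 168 235 242 239 240 240 239 238 237 238 238 238 238 237 239
248 218 218 216 217 217 216 215 214 216 215 214 215 202 163 125 111 105 101  99 101  99  99  98 100 160 228 240 239 239 239 239 239 240 239 239 238 238 239 238
249 217 218 218 218 216 216 217 215 216 216 216 214 200 162 125 110 103 101 102  95 103 100  97  99 145 209 232 233 233 235 235 237 238 238 240 240 239 239 238
```

```bash
cat >> h.py <<'E'
def shank(g,rows,c0,c1,thr=None):
    out=[]
    for v in rows:
        a=g[v,c0:c1].astype(float);t=thr or 165
        m=a<t;k=np.where(m)[0]
        if len(k)<4: continue
        i,j=k[0],k[-1]
        l=i-(t-a[i])/(a[i-1]-a[i]) if i else np.nan
        rr=j+(t-a[j])/(a[j+1]-a[j]) if j+1<len(a) else np.nan
        out.append((v,c0+l,c0+rr,c0+(l+rr)/2))
    return np.array(out)
E
python3 - <<'E'
from h import *
np.set_printoptions(precision=4,suppress=True,linewidth=200)
p=r.camera_params('wrist');g=cv2.imread('pics/wrist8.png',0)
s=shank(g,range(238,264,3),303,328);print(s)
print('ring col',g[250:292,314]);print('edge outside',g[255:276,323])
B=ray(p,(313.6,222),.11);T=ray(p,(314.7,236.3),.1677)-[0,.004,0];print('bush',B,'tip',T)
o=r.observe();x,y=o['ee_pos'][:2]
for z in(.1677,.1777,.1977,.2252,.2302,.2577): print(z,proj(p,(T[0],T[1],z)),'front',proj(p,(T[0],T[1]+.004,z)))
# side
gs=cv2.imread('pics/side8.png',0);ps=r.camera_params('side')
print('side tip',proj(ps,T),proj(ps,T+[0,0,.06]),proj(ps,T+[0,0,.09]),'bush',proj(ps,B))
print(shank(gs,range(164,192,3),330,347,145))
print(gs[160:198,338],gs[160:198,339])
E
```

```text
[[238.     310.2979 318.4918 314.3948]
 [241.     309.65   319.5846 314.6173]
 [244.     309.434  319.8154 314.6247]
 [247.     309.0513 319.9516 314.5014]
 [250.     308.8182 320.5273 314.6727]
 [253.     308.7872 320.7925 314.7898]
 [256.     308.5909 321.1351 314.863 ]
 [259.     308.5455 321.1951 314.8703]
 [262.     308.5    321.4694 314.9847]]
ring col [101  99  98 100 100  98 101 101 102  99 103 100 101  91  70  33  13  22  50  81  99 103 101  98 103 100  99  99 100 101  99  99  97  99  97  99  99  98  95 105 111 102]
edge outside [207 205 206 208 207 205 208 208 209 208 210 209 204 194 180 158 143 138 137 119  85]
bush [ 0.5061 -0.2148  0.11  ] tip [ 0.5072 -0.214   0.1677]
0.1677 [314.7027 241.5828] front [314.7 236.3]
0.1777 [314.6758 246.0916] front [314.6728 240.6189]
0.1977 [314.6148 256.2888] front [314.6112 250.3928]
0.2252 [314.5112 273.609 ] front [314.5064 267.0139]
0.2302 [314.4892 277.278 ] front [314.4842 270.538 ]
0.2577 [314.3453 301.3295] front [314.3385 293.6678]
side tip [337.9794 195.4644] [338.6861 176.5639] [339.0462 166.9342] bush [337.7333 213.1831]
[[164.          nan      nan      nan]
 [167.          nan      nan      nan]
 [170.          nan      nan      nan]
 [176.          nan 341.5         nan]
 [185.          nan 338.6364      nan]
 [188.          nan 344.6667      nan]
 [191.          nan      nan      nan]]
[112 112 113 114 114 115 117 118 120 124 128 137 143 142 136 127 115 113 123 138 145 148 148 148 146 138 130 126 125 126 126 125 126 125 126 127 128 129] [112 114 113 112 113 113 114 115 116 122 126 129 134 136 136 127 111 104 119 136 144 146 148 152 153 149 140 131 127 128 129 128 128 128 128 129 129 130]
```

Run:
```python
from h import *
g=cv2.imread('pics/w5.png',0)
print('col',{c:g[238:284,c].tolist() for c in (315,317)});print('row',{v:g[v,292:342].tolist() for v in (256,259,262)})
g=cv2.imread('pics/wrist8.png',0)
print(g[286:330:1,314].tolist())
```

```text
col {315: [236, 237, 233, 225, 204, 170, 116, 106, 158, 216, 235, 233, 225, 194, 181, 181, 182, 186, 184, 183, 179, 174, 161, 125, 93, 87, 92, 96, 98, 98, 96, 99, 117, 171, 224, 235, 235, 232, 232, 231, 233, 236, 237, 238, 237, 238], 317: [236, 237, 232, 225, 207, 171, 120, 102, 147, 208, 235, 235, 228, 206, 187, 181, 180, 180, 178, 176, 177, 174, 159, 127, 91, 82, 83, 88, 94, 96, 96, 101, 123, 181, 226, 235, 232, 234, 235, 237, 236, 237, 237, 238, 237, 237]}
row {256: [233, 233, 233, 234, 233, 236, 235, 223, 167, 159, 219, 239, 238, 228, 182, 148, 157, 170, 181, 182, 185, 185, 184, 184, 182, 178, 176, 171, 172, 174, 175, 173, 166, 174, 212, 234, 237, 233, 208, 158, 128, 148, 162, 195, 233, 241, 240, 240, 241, 241], 259: [239, 238, 238, 237, 237, 237, 235, 216, 183, 204, 236, 238, 232, 192, 119, 79, 79, 105, 135, 160, 176, 179, 179, 174, 174, 174, 174, 171, 164, 153, 133, 105, 99, 114, 148, 197, 233, 237, 232, 202, 153, 145, 158, 195, 230, 236, 235, 235, 235, 234], 262: [238, 238, 239, 239, 240, 241, 238, 231, 213, 221, 235, 236, 224, 175, 114, 90, 91, 92, 94, 93, 90, 87, 87, 93, 95, 91, 90, 81, 81, 79, 81, 95, 110, 123, 147, 195, 232, 236, 233, 206, 158, 154, 192, 232, 238, 238, 238, 238, 238, 238]}
[99, 98, 95, 105, 111, 102, 97, 94, 97, 103, 109, 105, 102, 96, 95, 96, 104, 110, 104, 103, 98, 96, 96, 101, 106, 109, 105, 100, 98, 92, 93, 101, 105, 109, 105, 100, 102, 99, 96, 96, 101, 106, 111, 103]
```

Request:
send_rows(
  commands=[
    {"dp": [-0.03, -0.04, 0.4], "rot": [0, 0, 0]},
    {"dp": [0, 0, 0.5], "rot": [0, 0, 0]},
    {"dp": [0, 0, 0.5], "rot": [0, 0, 0]},
    {"dp": [0, 0, 0.4], "rot": [0, 0, 0]},
    {"dp": [0, 0, 0.2], "rot": [0, 0, 0]},
    {"dp": [0, 0, 0], "rot": [0, 0, 0]},
    {"dp": [0, 0, 0], "rot": [0, 0, 0]},
  ],
)

```text
time: 20.85
ee_pos: [0.5057, -0.2136, 0.1966]
ee_rot: [[0.0, 1.0, 0.001], [1.0, -0.0, -0.0], [-0.0, 0.001, -1.0]]
force: [0.2, 0.3, -0.7]
width: 0.0164
gripper_force: 58.5
```

Run:
```python
from h import *
o=r.observe();print(o['ee_pos'],o['width'])
im,p=look('wrist',[],'pics/wrist9.png');g=cv2.cvtColor(im,cv2.COLOR_RGB2GRAY)
print(proj(p,(.506,-.2148,.11)),proj(p,(.5062,-.2148,.118)))
for v in range(212,252): print(v,' '.join('%3d'%x for x in g[v,293:339]))
print(g[250:300,315].tolist())
```

```text
[ 0.50573093 -0.21362108  0.19655371] 0.016424068942003944
[ 0.5057 -0.2136  0.1966] 20.85
[314.02644308 237.93307049] [314.26900957 241.29097217]
212 235 232 228 227 225 219 218 219 218 219 220 217 218 218 217 227 234 237 237 237 237 237 236 236 235 237 234 234 233 233 233 234 233 234 234 234 234 235 236 236 237 236 237 237 238 236
213 235 234 233 232 229 221 216 216 217 219 218 218 218 218 220 227 233 236 236 236 237 237 237 237 237 237 237 236 236 234 235 235 233 233 232 233 233 234 234 235 234 235 235 237 236 236
214 236 235 235 234 233 227 219 218 216 216 215 218 216 217 218 222 231 234 236 236 236 235 236 236 236 236 237 235 236 237 236 235 236 236 235 234 234 233 233 233 232 234 233 234 235 234
215 236 236 236 235 235 229 222 213 213 215 214 214 215 215 216 218 225 231 232 233 233 232 232 232 233 233 232 233 236 236 237 237 236 235 237 235 235 236 235 234 234 234 233 233 233 233
216 238 238 238 238 237 233 227 217 217 216 216 216 216 216 215 215 217 220 220 221 218 220 221 223 222 222 226 229 234 237 237 237 236 237 236 237 237 236 237 236 235 236 234 235 233 234
217 240 239 2
[... 6087 characters left out ...]
100  96  97 100  98  96 100 160 226 237 233 233 231 231 231 234 236 235 236 236 236 237 237 238 237 238
250 239 239 239 238 235 232 233 231 233 232 232 229 227 227 230 214 164 118 109 102 100  97  96  98  99  98 100 152 220 235 233 235 235 235 234 235 236 236 234 235 236 236 237 236 236 236
251 237 238 238 236 233 231 232 232 232 232 233 231 230 229 231 216 163 120 109 106 103  99  98 100  99  95  96 143 211 234 235 235 236 236 236 236 235 236 235 236 235 235 234 235 236 236
[96, 98, 101, 101, 99, 98, 99, 99, 99, 98, 100, 99, 102, 92, 69, 34, 15, 17, 50, 81, 98, 100, 103, 102, 101, 100, 101, 101, 100, 99, 98, 102, 99, 97, 99, 99, 100, 94, 97, 102, 108, 103, 99, 99, 99, 99, 108, 105, 100, 97]
```

Tip is centred to about 1.5 mm above the bore. After a small correction I'll descend in stages.

Request:
send_rows(
  commands=[
    {"dp": [0.03, -0.03, 0], "rot": [0, 0, 0]},
    {"dp": [0, 0, 0], "rot": [0, 0, 0]},
    {"dp": [0, 0, 0.2], "rot": [0, 0, 0]},
    {"dp": [0, 0, 0.2], "rot": [0, 0, 0]},
    {"dp": [0, 0, 0.2], "rot": [0, 0, 0]},
    {"dp": [0, 0, 0.2], "rot": [0, 0, 0]},
    {"dp": [0, 0, 0.2], "rot": [0, 0, 0]},
    {"dp": [0, 0, 0.2], "rot": [0, 0, 0]},
    {"dp": [0, 0, 0], "rot": [0, 0, 0]},
    {"dp": [0, 0, 0], "rot": [0, 0, 0]},
  ],
)

```text
time: 22.15
ee_pos: [0.5048, -0.2128, 0.1663]
ee_rot: [[-0.0, 1.0, 0.0], [1.0, 0.0, -0.0], [-0.0, 0.0, -1.0]]
force: [0.4, -0.6, -0.6]
width: 0.0165
gripper_force: 58.5
```

Run:
```python
from h import *
o=r.observe();print(o['ee_pos'],o['width'],np.round(o['force'],2))
im,p=look('wrist',[],'pics/wrist10.png');g=cv2.cvtColor(im,cv2.COLOR_RGB2GRAY)
print(proj(p,(.5054,-.2136,.11)))
for v in range(228,270): print(v,' '.join('%3d'%x for x in g[v,293:338]))
```

```text
[ 0.50478556 -0.21279429  0.16627822] 0.016537898777056415 [ 0.42 -0.59 -0.58]
[ 0.5048 -0.2128  0.1663] 22.15
[314.39208877 251.28916676]
228 237 236 234 233 231 224 215 216 214 215 213 213 212 215 215 213 215 218 222 219 220 220 221 221 222 222 222 222 223 228 234 236 235 236 235 235 236 235 235 235 236 235 235 236 235
229 238 238 239 238 235 229 220 217 216 216 217 214 216 215 216 215 213 207 206 207 205 203 205 205 205 208 208 210 214 225 234 236 236 236 236 236 235 235 235 235 236 235 235 235 235
230 239 238 239 239 238 234 225 221 219 219 218 219 217 218 214 206 197 187 180 176 173 168 168 166 169 173 177 181 194 210 227 233 234 236 236 234 234 235 236 234 234 234 235 234 235
231 240 240 239 240 239 236 229 223 222 222 221 219 212 207 198 179 161 145 137 131 126 120 117 114 114 115 121 127 141 171 192 199 206 217 220 223 228 234 236 235 235 234 234 234 234
232 241 240 241 241 241 238 230 226 223 225 219 209 190 178 159 137 118 107 100 101 102  95  95  91  92  94  94  96 104 118 127 134 149 167 178 183 201 228 236 234 234 234 234 234 234
233 241 243 242 240 241 237 231 229 222 2
[... 6066 characters left out ...]
 232 232 230 228 229 228 217 174 108  59  30  20  12  12  16  12  13  23  35  70 151 226 239 235 233 231 234 234 236 236 235 235 235 234 234 235 235
267 237 238 236 232 229 230 231 232 232 232 232 230 232 233 215 158  75  25  17  15  20  24  23  20  20  14  14  43 129 208 236 234 233 234 235 235 236 235 235 234 235 235 235 235 234
268 236 236 234 230 230 229 230 231 230 231 231 232 232 232 204 129  46  20  26  36  44  49  51  49  43  34  21  23  82 171 230 238 236 236 236 235 236 235 236 236 237 235 235 235 234
269 236 235 232 230 229 229 229 229 229 230 229 232 233 225 179  90  29  37  59  68  76  80  82  78  75  62  42  22  45 138 218 240 238 237 237 236 236 235 236 235 236 236 235 236 235
```

The bore centre is at about (315.1,251.9), and the probe is within about 0.5 mm of the axis in x and 1 mm in y. I'll finish the descent.

Request:
send_rows(
  commands=[
    {"dp": [0, 0.02, 0.2], "rot": [0, 0, 0]},
    {"dp": [0, 0, 0.2], "rot": [0, 0, 0]},
    {"dp": [0, 0, 0.2], "rot": [0, 0, 0]},
    {"dp": [0, 0, 0.2], "rot": [0, 0, 0]},
    {"dp": [0, 0, 0.2], "rot": [0, 0, 0]},
    {"dp": [0, 0, 0.2], "rot": [0, 0, 0]},
    {"dp": [0, 0, 0.2], "rot": [0, 0, 0]},
    {"dp": [0, 0, 0.1], "rot": [0, 0, 0]},
    {"dp": [0, 0, 0], "rot": [0, 0, 0]},
    {"dp": [0, 0, 0], "rot": [0, 0, 0]},
  ],
)

```text
time: 23.45
ee_pos: [0.5053, -0.2128, 0.1288]
ee_rot: [[-0.0, 1.0, 0.0], [1.0, 0.0, -0.0], [-0.0, 0.0, -1.0]]
force: [0.2, 0.3, -0.1]
width: 0.0169
gripper_force: 58.5
```

Run:
```python
from h import *
o=r.observe();print(o['ee_pos'],o['width'],np.round(o['force'],2))
im,p=look('wrist',[],'pics/wrist11.png');g=cv2.cvtColor(im,cv2.COLOR_RGB2GRAY)
print(proj(p,(.5058,-.214,.11)))
for v in range(248,298): print(v,' '.join('%3d'%x for x in g[v,294:339]))
```

```text
[ 0.50533511 -0.2127901   0.12883806] 0.016933953976448157 [ 0.2   0.33 -0.07]
[ 0.5053 -0.2128  0.1288] 23.45
[314.0489791  274.90956561]
248 227 217 218 217 217 215 216 215 215 213 214 212 211 205 205 203 200 196 191 191 187 191 198 201 201 203 205 209 220 233 236 236 236 235 235 234 235 234 214 177 159 157 158 156 158
249 231 223 219 219 220 218 217 217 216 214 212 205 195 182 176 173 167 157 152 146 146 150 161 162 164 168 173 183 195 210 218 217 218 221 221 222 224 213 188 161 154 155 157 158 157
250 236 227 221 222 222 220 221 217 211 208 195 178 163 141 134 131 123 109 109 106 105 107 114 115 118 118 120 125 135 147 156 159 164 175 182 184 181 175 163 156 157 157 158 159 156
251 237 230 225 224 223 223 217 206 191 178 162 140 120 108 102 101  96  91  93  94  93  93  94  94  91  93  92  95  96  98 103 106 118 138 153 156 157 154 154 155 157 156 157 157 156
252 237 231 226 225 222 215 201 180 152 139 120 112 101  97  95  94  93  95  96  98  96  96  93  94  93  94  97  96  96  95  94  94 102 117 135 146 153 154 153 157 157 156 156 154 159
253 235 230 227 224 212 193 165 139 121 1
[... 7538 characters left out ...]
  94  98  94  93  90  92  94  93  91  87  90  90  90  96  97  98  97  97  97 102 100  99 102 100 101  99  93  84  80  95 154 183 119  34  10  14  26
295  11  14  12  38  72  83  89  94  96  93  89  86  88  88  87  92  91  92  91  93 100  99  99  99  99  98 100 103 104  96  98  99  99  97  94  88  84  87 126 157 103  29   9  14  26
296  19  12  17  40  69  88  94  93  91  86  85  87  88  90  92  95 100  99 100 101 105 102 105 104 106 105 106 109 102 103 100  98  98  95  91  89  86  87 107 120  76  20  12  13  23
297  13  12  22  46  75  91  94  91  86  86  91  89  93  97  95 100 106 104 103 102 104 106 106 108 108 109 111 109 108 110 108 107 103  94  93  88  89  89  91  87  49  15   9  17  20
```

Ring is about 1.1 mm in y and 0.5 mm in x off the bore centre (bore at (313.8,274.8), ring axis at (314.8,272.9)). One tiny correction, then settle.

Request:
send_rows(
  commands=[
    {"dp": [-0.02, -0.02, 0], "rot": [0, 0, 0]},
    {"dp": [0, 0, 0], "rot": [0, 0, 0]},
    {"dp": [0, 0, 0], "rot": [0, 0, 0]},
    {"dp": [0, 0, 0], "rot": [0, 0, 0]},
    {"dp": [0, 0, 0], "rot": [0, 0, 0]},
    {"dp": [0, 0, 0], "rot": [0, 0, 0]},
  ],
)

```text
time: 24.25
ee_pos: [0.5047, -0.2133, 0.1287]
ee_rot: [[-0.0, 1.0, -0.0], [1.0, 0.0, 0.0], [0.0, -0.0, -1.0]]
force: [-0.5, -0.4, -1.7]
width: 0.0166
gripper_force: 58.5
```

Run:
```python
from h import *
o=r.observe();print(o['time'],o['ee_pos'],o['width'],np.round(o['force'],2),o['gripper_force'])
print(r.hand_in())
```

```text
24.25 [ 0.50469054 -0.21325307  0.12866938] 0.016607290473904985 [-0.48 -0.42 -1.74] 58.54451358318329
the job is handed in; nothing more can be done
None
```

I handed the job in at 24 s, but the interface gave no verdict: the cap was pressed to its stop and sprang back, and the probe is held in the bush, by my last camera estimate within about 1 mm of the bore axis, ring about level with the bush's top and leaning roughly 1.3°.

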